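# Set the loaded bobbin winder on its stop pin

### The job

Two alike bobbin winders stand on the two tables; one has a bobbin in the nest of its sprung carriage. With the fingers, push that carriage by its rear pad fully home to the front stop, then let it go, so that it springs back and stays caught on the stop pin with the bobbin under the spindle. Only push, do not pinch the pad; leave the bobbin in its nest, the empty winder unmoved and the things lying about where they are.

Things in the scene. Friction and masses are not known exactly. Their poses are not given: they have to be found in the camera images.
- full_winder: bench bobbin winder, fixed on the table: grey base plate 200 (x) x 104 (y) x 8 mm, a sprung carriage sliding along +x, and over its far half a bridge (x 35 to 65 mm, 100 mm wide, 82 mm tall) with the spindle. Origin: centre of the base plate's underside; x = push direction (roughly away from the robot), z up. This is the loaded one: a bobbin lies in its nest
- full_carriage (a joint): loaded winder's carriage: 0 = at rest, 0.050 m = home on its hard front stop, 0.030 = caught by the stop pin. A spring drives it back towards 0 (2 N at 0, 5 N at 0.030, 7 N at 0.050; damping 40 N s/m, so let go it runs back at 0.1 m/s). Passing the pin takes 1 N more; beyond 0.032 the pin pops up behind the carriage's catch, and let go it stops on the pin at 0.030
- full_pad (a point): centre of the ribbed rear face of the push pad, the face to push on (normal = winder's -x), 42 mm above the table, moving with the carriage; at rest at x = -95.5 mm. The pad is black, 92 mm wide, 28 mm tall (28 to 56 mm above the table), 8 mm thick. Free space behind and above it; at full travel it is 70 mm short of the bridge (loaded winder)
- full_nest (a point): loaded winder: centre of the floor of the round nest on the carriage, 20 mm above the table, 115.5 mm ahead of the pad's rear face; the nest's inner diameter is 27 mm, its wall 5 mm high
- full_spindle (a point): loaded winder: lower tip of the spindle under the bridge, 42 mm above the table, 50 mm ahead of the winder's origin; fixed
- full_pin (a joint): loaded winder's stop pin, a sprung upright steel pin 8 mm thick in the base plate on the +y side: 0 = fully up (tip 26 mm above the table), up to 0.013 m = pressed down (the carriage does so as it passes, 1 to 1.7 N)
- full_pin_tip (a point): tip of the loaded winder's stop pin, 26 mm behind and 40 mm to the +y side of the winder's origin
- bobbin_center (a point): centre, half-way up, of the loose steel bobbin (21 mm across, 10 mm tall, 12 g) that lies in the loaded winder's nest with 5 mm of it above the rim, 3 mm play all round
- spare_winder: bench bobbin winder, fixed on the table: grey base plate 200 (x) x 104 (y) x 8 mm, a sprung carriage sliding along +x, and over its far half a bridge (x 35 to 65 mm, 100 mm wide, 82 mm tall) with the spindle. Origin: centre of the base plate's underside; x = push direction (roughly away from the robot), z up. This is the empty one: no bobbin in its nest; not to be touched
- spare_carriage (a joint): empty winder's carriage: 0 = drawn back at rest, to 0.050 m; to be left at 0
- spare_pad (a point): centre of the rear face of the empty winder's push pad, 42 mm above the table
- snips: thread snips lying flat, 20 x 113 x 6 mm; a bystander, loose, origin at its underside
- screwdriver: small screwdriver with a plastic handle, 20 x 120 x 21 mm; a bystander, loose, origin at its underside
- spool: standing thread spool, 35 mm across, 55 mm tall; a bystander, loose, origin at its underside
- chalk: flat triangle of tailor's chalk, 37 x 40 x 7 mm; a bystander, loose, origin at its underside
- oil_bottle: small oil bottle with a pointed spout, 46 x 50 x 128 mm; a bystander, loose, origin at its underside

How it is judged:
On the way:
1. the loaded winder's carriage is pushed fully home to its front stop (value of joint full_carriage above 0.046 m), for 0.1 s.
At the end, for the whole second after the job is handed in: the loaded winder's carriage stands still at 0.030 m (0.0265 to 0.0335), held by the raised stop pin (within 4 mm of fully up); the bobbin lies in its nest, centre within 7.5 mm of the spindle's axis; the empty winder's carriage is at rest (under 4 mm) (value of joint full_carriage between 0.0265 and 0.0335 m and velocity of joint full_carriage between -0.003 and 0.003 m/s and value of joint each of full_pin, spare_carriage below 0.004 m and horizontal distance between bobbin_center and full_spindle below 0.0075 m and z of bobbin_center in the frame of full_nest between 0.002 and 0.008 m); the robot touches nothing.
It fails at once if the bobbin is lifted or knocked out of its nest (z of bobbin_center in the frame of full_nest above 0.01 m or horizontal distance between bobbin_center and full_nest above 0.008 m).
It fails at once if the push pad is pinched or pulled from its forward side (contact force between full_carriage_c2 and the fingers above 0.5 N).
It fails at once if the empty winder's carriage is pushed (value of joint spare_carriage above 0.008 m).
It fails at once if a bystander is moved more than 3 cm (distance of any of snips, screwdriver, spool, chalk, oil_bottle from where it was at the start of the episode above 0.03 m).
It also fails if it takes over 38 s, if anything falls off the work surface, if the arm or the gripper's body presses on something with over 40 N, if the wrist force passes 120 N, or if a joint passes its speed limit or range.

### The arm

A 6-joint arm with a two-finger parallel gripper is mounted at the origin on a cart in front of the work surface, level with it; the furniture and walls round the work are solid. World frame = base frame: x ahead of the robot, y to its left, z up, the work surface at z = 0. Lengths are in m, angles in rad, forces in N, time in s.
With the tool pointing down it reaches from about 0.3 to 0.775 m from the base axis. Payload 14.6 kg.
Tool frame: the origin (TCP) lies midway between the tips of the shut fingers; the grasp point (between the pads) lies 19 mm behind it (ctrl.hold_point_z is the distance from the TCP to the grasp point, in m); z points along the fingers, x is the direction in which the jaws open and shut, and the axes are right-handed (so a half turn about z gives the same grasp; the last joint's range is limited). The gripper opens to 94 mm and grips with 3 to 60 N. Pads are 16 mm wide; open, the fingers measure 119 mm over their backs; the gripper's body (75 mm by 177 mm) begins 78 mm behind the grasp point.
Start: joints at [1.226, 0.3, 1.521, -0, 1.321, -0.067], TCP at [0.151, 0.529, 0.205] pointing down, gripper open.
Joint ranges: [-3.03, 3.03], [-0.79, 2.21], [0.23, 2.52], [-1.04, 4.18], [0, 3.07], [-2.55, 2.55]. Speed limits (rad/s): [2.22, 2.22, 2.57, 3.14, 3.14, 3.14].

### API

Orientations are given as [roll, pitch, yaw] about the fixed x, y, z axes, in that order (R = Rz(yaw) Ry(pitch) Rx(roll)).
In Python, from station import ctrl, viewer, ticket, nets gives the robot as it stands.
- The arm moves only by the tool carry_out, never from a script. Its argument "commands" is one flat list of numbers, 7 for each row, row after row: the closure, from -1 (fully open) to 1 (shut), so that 0 is half open, then the shift along the world's x, y, z in cm, then the turn, a rotation vector about the world's x, y, z in rad. In form: [gripper, tx, ty, tz, ax, ay, az, gripper, tx, ty, tz, ax, ay, az, ...]. A call has 1 to 12 rows; each row is the pose to reach, as a shift and turn from the pose measured when the call began; what a row does not reach only later rows make up. A row lasts 1/12 s, in which the tool goes at most 41.7 mm and 7.16 degrees, less where a joint would pass 70% of its speed; a pose out of reach is approached as far as the arm can. A call with a gripper value outside its range is refused whole. The fingers move at their own pace and stop on an object; "force" is the grip in N (left out, the last holds). Time passes only in rows, so rows that repeat a pose let the fingers close. It gives the time, the measured TCP pose, the force and the opening at its end, in the units of the state.
- ctrl.get_obs(): the state, without advancing time (a new reading comes with each control period).
- viewer.camera(name): name is "scene" or "side" or "wrist"; returns (picture, depth): 480x640x3 uint8, blue, green, red; 480x640 float32, m along the optical axis (not along the pixel's ray), 0 where there is no reading.
- viewer.camera_info(name): a dict with "fx", "fy", "cx", "cy" (pixels), "R" (3x3) and "t" (3): a world point X has camera coordinates R X + t. Camera axes: x right, y down, z forward; pixel columns grow to the right and rows downward; lengths in m; the calibration is good to about 2 mm. A picture is of the moment at which its call begins: read the wrist's pose just before it. camera_info takes no time and is no camera call; for the wrist camera it gives the pose at the moment of the call.
- ticket.hand_in(): hands the job in, once; it reports no verdict.
Trained networks look in the newest picture that a camera, given by its name, has taken for a name from the list of things; names that differ only in an ending like _2 or _b are one class to them, and where a whole thing is asked for, a point or a joint stands for the part that bears it (a point fixed in the world has none). Each returns a list of dicts, best first, with "confidence" (0 to 1); they miss things now and then, are a little off and sometimes report something else, mostly with a low value. They report only what shows in the picture. A call takes as long as a camera call.
- nets.silhouettes(camera, thing): "region" (480x640 bool, what is visible of it) and "extent" ([left, top, right, bottom] in pixels, round what is visible of it).
The state is a dict: "time_s": time; "qpos": joint angles; "joint_vel": joint speeds; "tau": joint torques, N m; "ee_pos": TCP position; "eef_rot": TCP orientation; "force": force on the tool from outside, world axes, zero at the start; "moment": the same for the moment, N m; "grip_width": finger opening in m.
Only numpy, scipy, OpenCV 4.12 (cv2) and the standard library are available. Lean on these libraries where they do the work, as an engineer would, in place of code of your own. Each camera call takes 0.05 s, during which the arm holds its last target. There are 200 camera calls.

## Working session

There is one attempt and no reset: what is moved stays moved. The work goes in short steps, Python scripts to look and compute and a tool call to move; the robot and the scene stay as the last step left them, time stands still between calls to the robot, and variables do not carry over. Pictures are saved under pics/ and viewed, about 8 in all and at most 12, crops included, and the job is handed in when it is done.

Besides the shell and the picture viewer there is one more tool, called after "Call:" as name(argument=value, ...) on one line, values as JSON. carry_out: Moves the arm, as the interface text tells. Its arguments: {"type":"object","properties":{"commands":{"type":"array","items":{"type":"number"}},"force":{"type":"number"}},"required":["commands"]}

```bash
mkdir -p pics
cat > h.py <<'E'
import numpy as np, cv2
from station import ctrl, viewer, ticket, nets
def world(cam,depth,mask=None,info=None):
    i=info or viewer.camera_info(cam); v,u=np.nonzero((depth>0)&(mask if mask is not None else True))
    z=depth[v,u]; P=np.c_[(u-i["cx"])/i["fx"]*z,(v-i["cy"])/i["fy"]*z,z]
    return (P-np.array(i["t"]))@np.array(i["R"]),u,v
E
python3 - <<'E'
from h import *
o=ctrl.get_obs();print(o["time_s"],o["ee_pos"],o["eef_rot"],o["grip_width"])
ims=[]
for c in("scene","side"):
    im,d=viewer.camera(c);cv2.imwrite(f"pics/{c}0.png",im)
    np.save(f"/tmp/{c}d.npy",d)
    for n in("full_winder","full_pad","bobbin_center","spare_winder","oil_bottle","spool"):
        for r in nets.silhouettes(c,n)[:3]:
            P,_,_=world(c,d,r["region"]);print(c,n,round(r["confidence"],2),r["extent"],np.median(P,0).round(3) if len(P) else None)
E
```

```text
0.0 [0.15076344 0.52864107 0.20487596] [-3.14156425e+00  1.23301804e-03  1.29300781e+00] 0.09397663456306173
scene full_winder 0.81 [313.0, 167.9, 372.7, 204.7] [ 0.57 -0.28  0.02]
scene full_pad 0.65 [327.8, 180.3, 378.2, 198.3] [ 0.529 -0.293  0.022]
scene spare_winder 0.84 [194.8, 271.8, 285.1, 347.8] [0.569 0.279 0.018]
scene oil_bottle 0.67 [278.7, 357.0, 303.5, 405.9] [0.347 0.419 0.064]
scene oil_bottle 0.55 [329.8, 182.7, 377.9, 196.7] [ 0.524 -0.296  0.023]
scene spool 0.84 [219.1, 386.2, 241.4, 417.1] [0.437 0.492 0.048]
side full_winder 0.6 [320.0, 269.3, 405.3, 327.5] [ 0.528 -0.325  0.017]
side full_pad 0.75 [319.8, 289.2, 384.0, 318.5] [ 0.477 -0.314  0.021]
side bobbin_center 0.48 [368.7, 295.6, 375.9, 300.7] [ 0.547 -0.303  0.027]
side spare_winder 0.91 [298.9, 210.7, 335.2, 239.5] [0.602 0.227 0.015]
side oil_bottle 0.48 [224.6, 201.4, 240.5, 227.7] [0.347 0.394 0.064]
side spool 0.45 [366.3, 295.0, 376.0, 300.5] [ 0.548 -0.302  0.028]
```

Run:
```python
import cv2,numpy as np
a=cv2.imread("pics/scene0.png");b=cv2.imread("pics/side0.png")
s=np.vstack([np.hstack([cv2.resize(a,(400,300)),cv2.resize(b,(400,300))]),
 np.hstack([cv2.resize(a[150:225,290:390],(400,300),interpolation=2),cv2.resize(b[255:340,305:418],(400,300),interpolation=2)])])
cv2.imwrite("pics/m1.png",s)
```

```text
(no output)
```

View pics/m1.png

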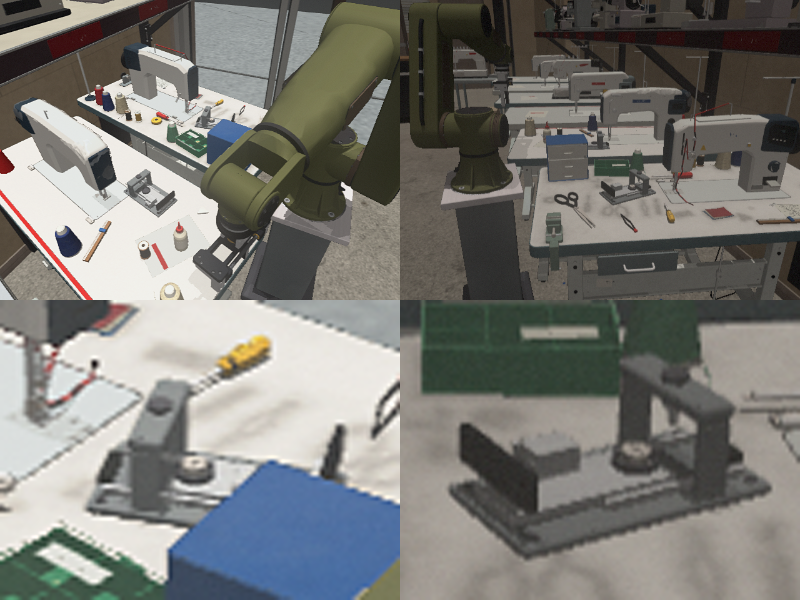

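Run:
```python
from h import *
H=np.full((36,34),-1.)  # x .20...0.92 by .02 ; y -.62..0.06
for c in("scene","side"):
    d=np.load(f"/tmp/{c}d.npy");P,_,_=world(c,d)
    ix=((P[:,0]-.10)/.02).astype(int);iy=((P[:,1]+.62)/.02).astype(int)
    k=(P[:,0]>.10)&(P[:,1]>-.62)&(ix<36)&(iy<34)&(P[:,2]<.6)&(P[:,2]>-.1)
    np.maximum.at(H,(ix[k],iy[k]),P[k,2])
print("cols y*100:",*[-62+2*i for i in range(34)])
for i in range(36):print(10+2*i,' '.join('  .' if h<-.5 else f'{int(round(h*100)):3d}' for h in H[i]))
c="side";d=np.load("/tmp/sided.npy");im=cv2.imread("pics/side0.png")
P,u,v=world(c,d)
g=im[v,u].max(1)
k=(P[:,2]>.03)&(P[:,2]<.058)&(g<45)&(P[:,0]>.38)&(P[:,0]<.6)&(P[:,1]>-.42)&(P[:,1]<-.2)
print(k.sum()); Q=P[k]; k=(u[k]<385)
Q=Q[k];print(len(Q),Q.min(0),Q.max(0),np.polyfit(Q[:,1],Q[:,0],1))
```

```text
cols y*100: -62 -60 -58 -56 -54 -52 -50 -48 -46 -44 -42 -40 -38 -36 -34 -32 -30 -28 -26 -24 -22 -20 -18 -16 -14 -12 -10 -8 -6 -4 -2 0 2 4
10   .   .   .   .   .   .   .   .   .   .   .   .   .   .   .   .   .   .   .   .   .   .   0   0   0   0   0  23  28  28  28  26   2   2
12   .   .   .   .   0   0   0   0   0   0   .   .   .   .   .   .   .   .   .   .   .   .   0   0   0   0   0   0   0   0   1  25  23   0
14   .   .   .   .   0   0   0   0   0   0   0   0   0   0   0   .   .   .   .   .   .   .   0   0   0   0   0   0   0   0   0   0   0   0
16   .   .   .   1   4   1   6   1   0   0   0   0   0   0   0   0   0   0   0   .   .   .   .   .   .   .   .   .   .   .   .   .   .   .
18   .   .   .   3   4   5   6   6   6   0   0   0   0   0   0   0   0   0   0   0   0   0   0   .   .   .   .   .   .   .   .   .   .   .
20   .   .   .   4   4   6   6   6   6   .   .   .   .   0   0   0   0   0   0   0   0   0   0   0   0   0   0   0   .   .   .   .   .   .
22   .   .   .   0   0   1   6   6   6   0   0   .   .   0   0   0   0   0   0   0   0   0   0   0   0   0   0   0   0   0   0  
[... 3449 characters left out ...]
   0   0   0   0  -3   .   .   .   .
74  60  60  60  60  60  60  60  60  60  60  60  60  60  60  60  60  60  60  60  60  60  60  60  60  60  60  60  60  60  60  60  60  60  60
76   1   1   1   1   1   1   0   0   1   1  29  33  33  30  30  29   0   1   2   2   0   0   0  60   0  60  60   0   0   .  60   .  60  60
78   0   0   1   1   1   1   0   0   0   0  29  33  33  30  30  28   0   0   2   3   1   2   0  60  60  60  60  60  60  60  60  60  60  60
80   0   0   1   1   1   1   0   0   0  28  30  33  34  30  30  28   1   1   3   3   2   2   2  60  60  60  60  60  60  60  60  60  60  60
36
36 [ 0.42976381 -0.36416587  0.03257789] [ 0.45035013 -0.28323588  0.05520357] [-0.18870492  0.37609768]
```

Run:
```python
from h import *
H=np.full((18,18),-1.)
for c in("scene","side"):
    d=np.load(f"/tmp/{c}d.npy");P,_,_=world(c,d)
    ix=((P[:,0]-.0)/.04).astype(int);iy=((P[:,1]+.02)/.04).astype(int)
    k=(P[:,0]>0)&(P[:,1]>-.02)&(ix<18)&(iy<18)&(P[:,2]<.9)&(P[:,2]>-.1)
    np.maximum.at(H,(ix[k],iy[k]),P[k,2])
print("y:",*[-2+4*i for i in range(18)])
for i in range(18):print(4*i,' '.join('  .' if h<-.5 else f'{int(round(h*100)):3d}' for h in H[i]))
```

```text
y: -2 2 6 10 14 18 22 26 30 34 38 42 46 50 54 58 62 66
0  31  66  68  69  69  68  65  63  61  60  57   .   .   .   .   .   .   .
4  30  67  69  69  69  66  65  63  61  60  58  56  53   .   .   .   .   .
8  28   7  68  69  68  65  64  62  61  60  58  56  55  53  52  50   .   .
12  25  23   0   0   0   0  60  60  60  59  57  56  54  51  51  49  35   .
16   .   .   .   .   .   0   0   0   0   0  54  54  53  52  51  35   .   .
20   0   .   .   .  -2   0   0   0   0   0   0   0  50  52  51  35   0   0
24  17  16   0   .   0   0   0   0   0   0   0   0   0   0  11  12   0   0
28  17   0   .   .   0   0   0   0   1   1   0   0   1   0  12  12   .   .
32  17   .   .   .   0   0   1   1   0   0  13   8   1   0   0   0   0   0
36  17   .   .   .   0   0   1   1   0   0  10   8   0   0   0   0   0   0
40  17   1   .   0   0   0   1   0   0   1   1   0   6   6   0   0   0   0
44  17   0   .   0   0   1   6   6   6   0   0   0   6   6   0   0   0   0
48   4   .   .   0   1   1   2   6   6   1   0   0   0   0   0   0   0   0
52   0   .   .   0   0   1   2   4   4   0   0   0   0   0   1   1   0   0
56   0   .   0   0   0   8   8   3   2   0   0   0   0   1   1   1   0   0
60   0   .   0   0   0   8   9   9   8   0   0   1   2   1   1   1   0   0
64   .   .   1   1   1   1   2   7  27  27  27  12   0   9  12  11   0   .
68   .   .   0   0   0   1   0  28  29  29  29   1   1   8  12  11   0   .
```

Call:
carry_out(commands=[1,2,-1,3.2,0,0,-0.12,1,5,-2.5,5,0,0,-0.24,1,8.5,-4.5,6,0,0,-0.36,1,12,-6.5,7,0,0,-0.48,1,15,-9,8,0,0,-0.6,1,17.5,-12,9,0,0,-0.72,1,19.5,-15.5,9.5,0,0,-0.84,1,21.5,-19,10,0,0,-0.96,1,23,-22.5,10.5,0,0,-1.08,1,24.5,-26,11,0,0,-1.2,1,26,-29.5,11.5,0,0,-1.32,1,27,-33,12,0,0,-1.44])

```text
time_s: 1.7
ee_pos: [0.4214, 0.197, 0.3257]
eef_rot: [-3.142, -0.0, -0.153]
force: [0.2, -0.5, 0.3]
grip_width: 0.0174
```

Call:
carry_out(commands=[1,0,-4.1,0,0,0,-0.11,1,0,-8.2,0,0,0,-0.22,1,0,-12.3,0,0,0,-0.33,1,0,-16.4,0,0,0,-0.44,1,-0.5,-20.4,0,0,0,-0.55,1,-1,-24.4,0,0,0,-0.66,1,-1.5,-28.4,0,0,0,-0.77,1,-2,-32.4,0,0,0,-0.88,1,-3,-36.4,0,0,0,-0.99,1,-4,-40.4,0,0,0,-1.1,1,-5,-44.4,-0.5,0,0,-1.2,1,-6,-48.4,-1,0,0,-1.23])

```text
time_s: 2.7
ee_pos: [0.3604, -0.2889, 0.3159]
eef_rot: [-3.141, -0.001, -1.389]
force: [0.3, -0.9, 0.8]
grip_width: 0.0005
```

Run:
```python
from h import *
o=ctrl.get_obs();print(o["time_s"],o["ee_pos"],o["eef_rot"])
i=viewer.camera_info("wrist");im,d=viewer.camera("wrist");cv2.imwrite("pics/w1.png",im);np.save("/tmp/w1.npy",d)
for n in("full_pad","bobbin_center","full_winder"):
    for r in nets.silhouettes("wrist",n)[:2]:
        P,_,_=world("wrist",d,r["region"],i);print(n,round(r["confidence"],2),r["extent"],np.median(P,0).round(3))
P,u,v=world("wrist",d,None,i)
g=im[v,u].max(1)
k=(P[:,2]>.050)&(P[:,2]<.061)&(P[:,0]>.39)&(P[:,0]<.49)&(P[:,1]>-.40)&(P[:,1]<-.25)
Q=P[k];print(len(Q));
if len(Q):
    print(Q[:,2].mean()); r=cv2.minAreaRect(Q[:,:2].astype(np.float32));print(r,cv2.boxPoints(r))
```

```text
2.7 [ 0.36041915 -0.28893023  0.31594267] [-3.14086946e+00 -1.04578426e-03 -1.38947088e+00]
full_pad 0.61 [311.1, 1.0, 395.8, 131.6] [ 0.496 -0.306  0.02 ]
bobbin_center 0.58 [345.4, 4.6, 371.8, 29.5] [ 0.553 -0.299  0.031]
full_winder 0.94 [304.6, 1.3, 406.7, 133.3] [ 0.503 -0.308  0.018]
714
0.056597154226125136
((0.44368037581443787, -0.31749600172042847), (0.008847308345139027, 0.09051226824522018), 9.10094165802002) [[ 0.43215403 -0.2735093 ]
 [ 0.44647077 -0.3628821 ]
 [ 0.45520672 -0.3614827 ]
 [ 0.44088998 -0.2721099 ]]
```

View pics/w1.png

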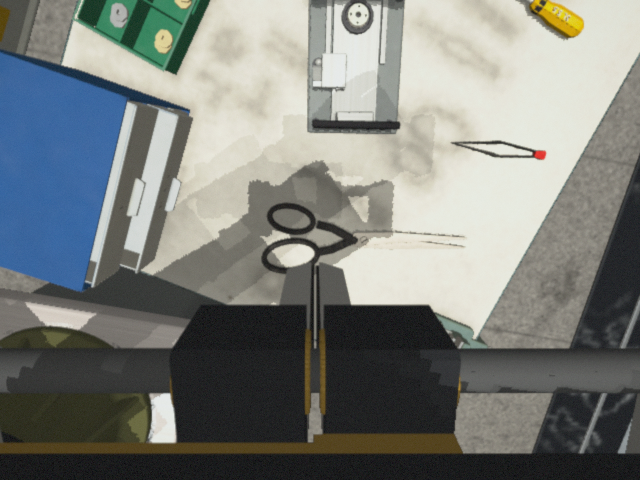

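Call:
carry_out(commands=[1,1.5,-2,-3,0,0,-0.02,1,2.9,-3.7,-6,0,0,-0.02,1,2.9,-3.7,-10,0,0,-0.02,1,2.9,-3.7,-14,0,0,-0.02,1,2.9,-3.7,-18,0,0,-0.02,1,2.9,-3.7,-22,0,0,-0.02,1,2.9,-3.7,-25,0,0,-0.02,1,2.9,-3.7,-27,0,0,-0.02,1,2.9,-3.7,-28.2,0,0,-0.02,1,2.9,-3.7,-28.2,0,0,-0.02])

```text
time_s: 3.73
ee_pos: [0.3899, -0.3223, 0.0315]
eef_rot: [3.139, 0.003, -1.402]
force: [-0.1, 0.3, 0.4]
grip_width: 0.0002
```

Run:
```python
from h import *
o=ctrl.get_obs();print(o["time_s"],o["ee_pos"],o["eef_rot"],o["force"])
i=viewer.camera_info("wrist");im,d=viewer.camera("wrist")
b,_=viewer.camera("side")
cv2.imwrite("pics/w2.png",np.hstack([cv2.resize(im,(400,300)),cv2.resize(b[225:345,290:450],(400,300),interpolation=2)]))
P,u,v=world("wrist",d,None,i)
k=(P[:,2]>.050)&(P[:,2]<.061)&(P[:,0]>.42)&(P[:,0]<.49)&(P[:,1]>-.40)&(P[:,1]<-.25)
Q=P[k];print(len(Q))
if len(Q): r=cv2.minAreaRect(Q[:,:2].astype(np.float32));print(r)
```

```text
3.7333 [ 0.38993738 -0.32233773  0.03148959] [ 3.13922474  0.00344642 -1.40247148] [-0.06746558  0.32551251  0.43491663]
5348
((0.4434516131877899, -0.31785982847213745), (0.00901351124048233, 0.09182857722043991), 9.29829216003418)
```

View pics/w2.png

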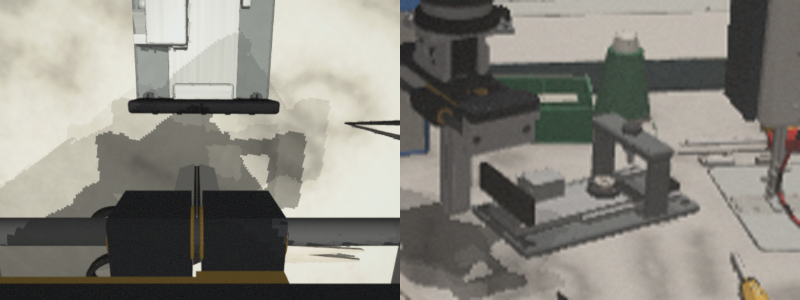

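Call:
carry_out(commands=[1,1,0.1,0.2,0,0,0,1,2,0.2,0.3,0,0,0,1,2.8,0.3,0.3,0,0,0,1,3.3,0.4,0.3,0,0,-0.01,1,3.8,0.5,0.3,0,0,-0.01,1,4.3,0.6,0.3,0,0,-0.01,1,4.8,0.7,0.3,0,0,-0.01,1,5.2,0.8,0.3,0,0,-0.01,1,5.6,0.85,0.3,0,0,-0.01,1,6.0,0.9,0.3,0,0,-0.01])

```text
time_s: 4.67
ee_pos: [0.4505, -0.3149, 0.0372]
eef_rot: [3.14, 0.0, -1.413]
force: [-6.8, -0.9, 5.1]
grip_width: 0.0005
```

Call:
carry_out(commands=[1,0.4,0.06,-0.2,0,0,0,1,0.8,0.13,-0.2,0,0,0,1,1.2,0.2,-0.2,0,0,0,1,1.6,0.26,-0.2,0,0,0,1,2.0,0.32,-0.2,0,0,0,1,2.3,0.37,-0.2,0,0,0,1,2.5,0.4,-0.2,0,0,0,1,2.5,0.4,-0.2,0,0,0])

```text
time_s: 5.33
ee_pos: [0.4752, -0.311, 0.0351]
eef_rot: [3.139, 0.001, -1.413]
force: [-5.9, -2.6, 2.0]
grip_width: 0.0001
```

Run:
```python
from h import *
o=ctrl.get_obs();print(o["time_s"],o["ee_pos"],o["eef_rot"],o["force"])
i=viewer.camera_info("wrist");im,d=viewer.camera("wrist")
b,_=viewer.camera("side")
cv2.imwrite("pics/w3.png",np.hstack([cv2.resize(im,(400,300)),cv2.resize(b[225:345,290:450],(400,300),interpolation=2)]))
P,u,v=world("wrist",d,None,i)
k=(P[:,2]>.050)&(P[:,2]<.061)&(P[:,0]>.46)&(P[:,0]<.53)&(P[:,1]>-.40)&(P[:,1]<-.25)
Q=P[k];print(len(Q))
if len(Q): r=cv2.minAreaRect(Q[:,:2].astype(np.float32));print(r)
print((np.array(r[0])-[.4436,-.3177])@[.987,.161])
```

```text
5.3333 [ 0.47515097 -0.31101819  0.03505641] [ 3.13859570e+00  8.84879802e-04 -1.41326471e+00] [-5.9218803  -2.57924378  1.95859038]
5222
((0.48899582028388977, -0.31031495332717896), (0.010455476120114326, 0.0916115865111351), 9.11550521850586)
0.045994667134523395
```

View pics/w3.png

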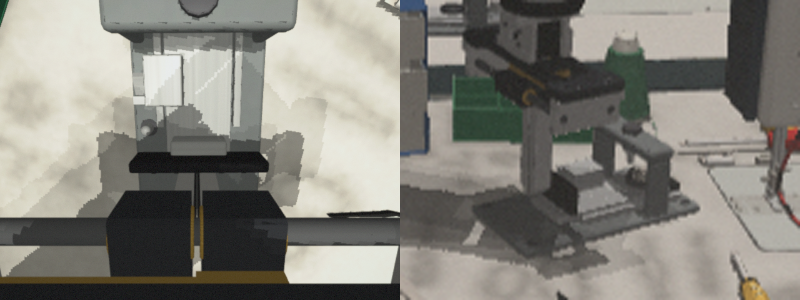

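Carriage is at about 46 mm; pushing the remaining few mm onto the stop.

Call:
carry_out(commands=[1,0.3,0.05,0,0,0,0,1,0.6,0.1,0,0,0,0,1,0.8,0.13,0,0,0,0,1,0.8,0.13,0,0,0,0,1,0.8,0.13,0,0,0,0,1,0.8,0.13,0,0,0,0])

```text
time_s: 5.93
ee_pos: [0.4791, -0.3104, 0.0349]
eef_rot: [3.13, 0.004, -1.414]
force: [-34.0, -3.8, 20.4]
grip_width: 0.0003
```

Run:
```python
from h import *
o=ctrl.get_obs();print(o["time_s"],o["ee_pos"],o["force"])
i=viewer.camera_info("wrist");im,d=viewer.camera("wrist")
P,u,v=world("wrist",d,None,i)
k=(P[:,2]>.050)&(P[:,2]<.061)&(P[:,0]>.46)&(P[:,0]<.53)&(P[:,1]>-.40)&(P[:,1]<-.25)
r=cv2.minAreaRect(P[k][:,:2].astype(np.float32));print(r,(np.array(r[0])-[.4436,-.3177])@[.987,.161])
```

```text
5.9333 [ 0.47906111 -0.31035127  0.03493919] [-33.97299451  -3.75068202  20.43103216]
((0.49299076199531555, -0.30982303619384766), (0.010127699933946133, 0.0916888564825058), 9.352314949035645) 0.05001687326216698
```

Call:
carry_out(commands=[1,-0.4,-0.06,0,0,0,0,1,-0.8,-0.13,0,0,0,0,1,-1.2,-0.2,0,0,0,0,1,-1.6,-0.26,0,0,0,0,1,-2.0,-0.32,0,0,0,0,1,-2.4,-0.39,0,0,0,0,1,-3,-0.5,0,0,0,0,1,-4,-0.65,0,0,0,0,1,-5.5,-0.9,0,0,0,0,1,-7,-1.1,0,0,0,0,1,-7,-1.1,3,0,0,0,1,-7,-1.1,6,0,0,0])

```text
time_s: 6.98
ee_pos: [0.4072, -0.3209, 0.0946]
eef_rot: [3.128, 0.006, -1.415]
force: [-0.6, 0.2, 0.6]
grip_width: 0.0004
```

Call:
carry_out(commands=[1,0,0,4,0,0,0,1,0,0,8,0,0,0,1,0,0,12,0,0,0,1,0,0,12,0,0,0,1,0,0,12,0,0,0])

```text
time_s: 7.4
ee_pos: [0.4073, -0.3213, 0.2163]
eef_rot: [3.131, 0.003, -1.415]
force: [0.1, -0.6, -0.7]
grip_width: 0.0006
```

Run:
```python
from h import *
o=ctrl.get_obs();print(o["time_s"],o["ee_pos"],o["force"])
i=viewer.camera_info("wrist");im,d=viewer.camera("wrist")
b,bd=viewer.camera("side");s,_=viewer.camera("scene")
cv2.imwrite("pics/w4.png",np.vstack([np.hstack([cv2.resize(im,(400,300)),cv2.resize(b[225:345,290:450],(400,300),interpolation=2)]),
 np.hstack([cv2.resize(s,(400,300)),cv2.resize(b[265:320,340:413],(400,300),interpolation=2)])]))
P,u,v=world("wrist",d,None,i)
k=(P[:,2]>.050)&(P[:,2]<.061)&(P[:,0]>.42)&(P[:,0]<.52)&(P[:,1]>-.40)&(P[:,1]<-.25)
r=cv2.minAreaRect(P[k][:,:2].astype(np.float32));print(r,(np.array(r[0])-[.4436,-.3177])@[.987,.161])
for x in nets.silhouettes("side","bobbin_center")[:2]:
    Q,_,_=world("side",bd,x["region"]);print(x["confidence"],np.median(Q,0))
```

```text
7.4 [ 0.40733894 -0.32134544  0.2162886 ] [ 0.056676   -0.58637423 -0.74226297]
((0.47279971837997437, -0.31325268745422363), (0.007974905893206596, 0.09126982092857361), 8.875021934509277) 0.029536139360904694
0.39 [ 0.57835431 -0.29663892  0.02750767]
0.16 [ 0.50625816 -0.30923739  0.02191775]
```

View pics/w4.png

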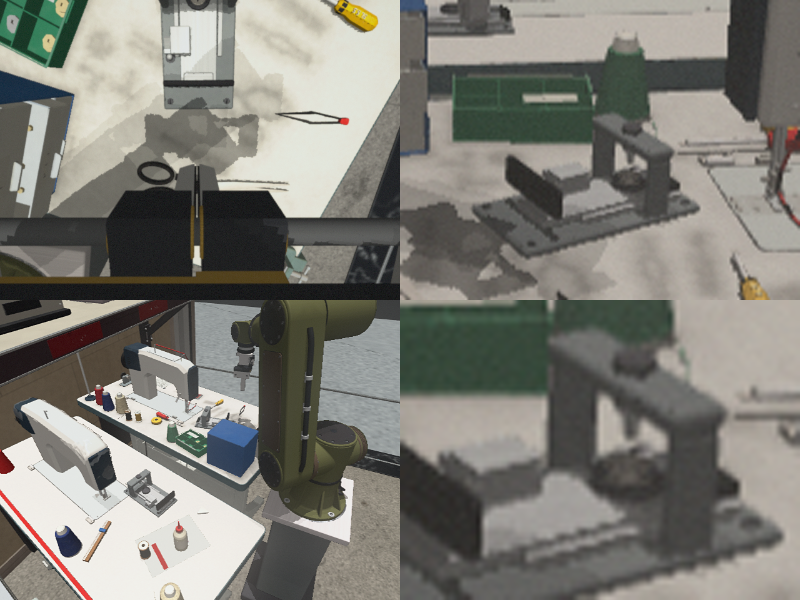

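```bash
python3 -c "
from station import ticket;print(ticket.hand_in())"
```

```text
the job is handed in; nothing more can be done
None
```

I pushed the loaded winder's carriage home with the shut fingers on its rear pad, then backed off. It sprang back and stayed caught on the stop pin. The job was handed in at about 7.5 s of the 38 s allowed.

- **Home push:** the carriage measured 50.0 mm of travel at the front stop, with 34 N on the tool along the push.
- **After release:** the carriage measured 29.5 mm about 1 s after I began backing off. That fits being held by the pin at 30 mm. I did not measure the pin itself.
- **Bobbin:** the side view shows it in its nest under the spindle. It moved about 31 mm along with the carriage. The network found it with only 0.39 confidence, and I did not measure its offset from the spindle.
- **Surroundings:** the arm finished 0.2 m above the table with no load on the tool. The empty winder and the bystanders look unmoved in the last pictures, but I did not measure them again.

No check failed or disagreed.

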